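Put the markers and forceps away in the bench unit's drawer

ROBOT

A 6-joint arm with a two-finger parallel gripper is mounted at the origin on a cart in front of the work surface, level with it; the furniture and walls round the work are solid. World frame = base frame: x ahead of the robot, y to its left, z up, the work surface at z = 0. Lengths are in m, angles in rad, forces in N, time in s.
With the tool pointing down it reaches from about 0.35 to 0.8 m from the base axis. Payload 7.3 kg.
Tool frame: the origin (TCP) lies between the finger pads; the fingertips stand 25 mm ahead of it and the grasp point (between the pads) lies 6 mm ahead of it (r.tip_extent is the distance from the TCP to the fingertips, in m); z points along the fingers, y is the line along which they close (so a half turn about z gives the same grasp; the last joint's range is limited). The gripper opens to 85 mm and grips with 20 to 120 N. Pads are 22 mm wide; open, the fingers measure 114 mm over their backs; the gripper's body (76 mm by 85 mm) begins 54 mm behind the grasp point. The pads swing forward as they close: fully open they stand 13 mm farther back than shut.
Start: joints at [1.044, 0.342, 1.524, -0, 1.275, -0.146], TCP at [0.195, 0.487, 0.226] pointing down, gripper open.
Joint ranges: [-2.53, 2.53], [-0.77, 2.02], [0.04, 2.7], [-1, 4.14], [0.28, 2.66], [-3.11, 3.11]. Speed limits (rad/s): [2.57, 2.57, 3.14, 3.14, 3.14, 3.14].

INTERFACE

Orientations are given as a unit quaternion [x, y, z, w].
In Python, from workcell import r, command_gripper, optics gives the robot as it stands. The module is installed in compiled form; this text tells all that it offers. Calls block until the motion is done:
- r.reach(position, orientation): joint-space move of the TCP to a pose.
- r.move_straight(position, orientation=None, speed=0.15, max_force=None): straight line of the TCP; orientation=None keeps the orientation; speed is the mean speed in m/s. With max_force (N) it stops when the force on the tool has changed by that much, and returns True; else False.
- r.movej(angles): joint-space move.
- command_gripper(opening, force=None): finger opening in m; force is the grip in N (None keeps the last); returns when the fingers have stopped.
- r.hold(seconds).
- r.solve_ik(position, orientation): joint angles nearest the present ones, or None.
- r.read_state(): the state.
- optics.get_image(name): name is "scene" or "side" or "wrist"; returns (picture, depth): 384x512x3 uint8, red, green, blue; 384x512 float32, m along the optical axis (not along the pixel's ray), 0 where there is no reading.
- optics.camera_model(name): a dict with "K" (3x3 intrinsics, pixels), "k1" (the pictures are not rectified: a ray, as slopes to the right and down, at radius r is drawn at 1 + k1 r^2 times it, then the intrinsics apply), "R" (3x3) and "t" (3): a world point X has camera coordinates R X + t; the wrist camera has in their place "tool_from_camera" (4x4, takes a point from camera to tool coordinates, whose origin is the TCP and whose axes are the flange's). Camera axes: x right, y down, z forward; pixel columns grow to the right and rows downward; lengths in m; the calibration is good to about 2 mm. A picture is of the moment at which its call begins: read the wrist's pose just before it. camera_model takes no time and is no camera call.
A pose or a line that the arm cannot do raises r.PlanningError and nothing moves.
- r.finish_job(): hands the job in; it is judged then, once.
The state is a dict: "time_s": time; "joint_positions": joint angles; "dq": joint speeds; "tau": joint torques, N m; "eef_pos": TCP position; "eef_rot": TCP orientation; "contact_force": force on the tool from outside, world axes, zero at the start; "torque": the same for the moment, N m; "grip_width": finger opening in m; "grip_force": force on a finger pad.
Only numpy, scipy, OpenCV 4.12 (cv2) and the standard library are available. Lean on these libraries where they do the work, as an engineer would, in place of code of your own. Each camera call takes 0.05 s, during which the arm holds its last target. There are 200 camera calls.

TASK

Clear the loose pens and forceps off the bench: pull out the top drawer of the small two-drawer unit, lay both felt markers in its front compartment and the forceps in its rear compartment, all flat and lengthwise, and push the drawer fully shut again. Leave the wash bottle, tape, timer and petri dishes where they are.

Things in the scene. Friction and masses are not known exactly. Their poses are not given: they have to be found in the camera images.
- top_drawer (a joint): how far the top drawer of the small grey two-drawer bench unit is pulled out, in m: 0 shut, 0.165 fully out (firm stop); starts some cm ajar, friction about 2 N. The unit (205 mm deep, 198 wide, 104 high, white fronts, aluminium bar handles) is fixed to the bench, drawers toward the robot; a clear well plate 15 mm high lies on top. Only the top drawer opens
- handle (a point): middle of the top drawer's bar handle: a round bar 10 mm thick and 90 mm long, 78 mm above the bench, with 30 mm of free room between the bar and the drawer front. Moves with the drawer. y along the bar, x points into the unit (the drawer opens toward -x), z up. The lower drawer has the same handle 46 mm below
- front_bay (a point): centre of the floor of the top drawer's front compartment (just behind the drawer front), 63 mm above the bench: inside 88 mm along x, 176 mm along y, walls 24 mm high, 3 to 4 mm thick. Moves with the drawer; axes as the handle's. The rear compartment is 68 mm along x, its centre 81 mm further along +x; it is clear of the unit only when the drawer is fully out
- black_marker: felt marker with a white barrel and a black cap, 13 mm thick, 135 mm long, lying on the bench anywhere in front of the drawer unit, turned either way. Origin: middle of its underside; its own y axis runs along its length
- blue_marker: felt marker with a white barrel and a blue cap, 13 mm thick, 135 mm long, lying on the bench anywhere in front of the drawer unit, turned either way. Origin: middle of its underside; its own y axis runs along its length
- steel_forceps: steel forceps lying on edge, 118 mm long, 8 mm high, 17 mm wide across both arms at the middle, where they are gripped, lying on the bench anywhere in front of the drawer unit, turned either way. Origin: middle of its underside; its own y axis runs along its length
- wash_bottle: bystander: white wash bottle with a red cap, 66 mm across, 160 mm high, right of the work. Origin on the underside
- tape_roll: bystander: roll of cream lab tape lying flat, 61 mm across, 25 mm high. Origin: middle of the underside
- timer: bystander: flat lab timer, 62x66x18 mm, right of the work. Origin: middle of the underside
- petri_low: bystander: lower petri dish (yellow) of a stack of two, 61 mm across, 14 mm high, at the back. Origin: middle of the underside
- petri_top: bystander: upper petri dish (red-brown) of the stack. Origin: middle of the underside

How it is judged:
By the outcome, as a careful person would: the job done as asked, in the order asked, and still so for the second after the job is handed in, with the robot touching nothing.
It also fails if it takes over 72 s, if anything falls off the work surface, if the arm or the gripper's body presses on something with over 40 N, if the wrist force passes 120 N, or if a joint passes its speed limit or range.

## Working session

There is one attempt and no reset: what is moved stays moved. The work goes in short steps, each a Python script; the robot and the scene stay as the last script left them, time stands still between calls to the robot, and variables do not carry over. Pictures are saved under pics/ and viewed, at most 10 in all, crops included, and the job is handed in when it is done.

```bash
mkdir -p pics; cat > h.py <<'E'
import numpy as np, cv2
from workcell import r, command_gripper, optics
from scipy.spatial.transform import Rotation as Ro
def snap(n):
    s=r.read_state(); im,d=optics.get_image(n); m=optics.camera_model(n)
    if 'R' in m: R=np.array(m['R']);t=np.array(m['t'])
    else:
        T=np.array(m['tool_from_camera']); W=Ro.from_quat(s['eef_rot']).as_matrix()
        Rc=W@T[:3,:3]; c=W@T[:3,3]+np.array(s['eef_pos']); R=Rc.T; t=-R@c
    return im,d,(np.array(m['K']),float(m['k1']),R,t)
def rays(cam,uv):
    K,k1,R,t=cam; uv=np.atleast_2d(np.array(uv,float))
    p=np.c_[(uv[:,0]-K[0,2])/K[0,0],(uv[:,1]-K[1,2])/K[1,1]]; q=p.copy()
    for _ in range(20): q=p/(1+k1*(q**2).sum(1,keepdims=True))
    return -R.T@t, np.c_[q,np.ones(len(q))]@R, 
def plane(cam,uv,z):
    c,d=rays(cam,uv); return c+d*((z-c[2])/d[:,2])[:,None]
def bydepth(cam,uv,dep):
    c,d=rays(cam,uv); return c+d*np.array([dep[int(v),int(u)] for u,v in np.atleast_2d(uv)])[:,None]
def tri(l):  # list of (cam,uv)
    A=np.zeros((3,3));b=np.zeros(3)
    for cam,uv in l:
        c,d=rays(cam,uv); d=d[0]/np.linalg.norm(d[0]); P=np.eye(3)-np.outer(d,d); A+=P;b+=P@c
    return np.linalg.solve(A,b)
def save(n,im): cv2.imwrite('pics/'+n+'.png',im[:,:,::-1])
E
python3 - <<'E'
from h import *
a,d,c=snap('scene'); b,d2,c2=snap('side')
np.savez('v.npz',a=a,d=d,b=b,d2=d2)
save('scene',a);save('side',b)
for c in (c,c2): print(c[0],c[1],-c[2].T@c[3],c[2])
print(r.tip_extent, r.read_state())
E
```

```text
[[447.34154572   0.         252.78918561]
 [  0.         447.34154572 182.77231643]
 [  0.           0.           1.        ]] -0.01178439999756352 [-0.02532758 -1.06130648  1.10241359] [[ 0.87248271 -0.48860845 -0.00597539]
 [-0.33255381 -0.58477557 -0.7398956 ]
 [ 0.35802498  0.64753326 -0.67269517]]
[[472.36899382   0.         253.05377584]
 [  0.         472.36899382 195.7995731 ]
 [  0.           0.           1.        ]] -0.14106241224501223 [0.63241612 1.48683635 1.01263242] [[-9.98245517e-01  5.92074795e-02  6.01170861e-04]
 [ 3.02806955e-02  5.19208645e-01 -8.54110919e-01]
 [-5.08818879e-02 -8.52594193e-01 -5.20090546e-01]]
0.025 {'time_s': 0.1, 'joint_positions': array([ 1.04399454e+00,  3.42675663e-01,  1.52490610e+00, -9.02763437e-06,
        1.27545232e+00, -1.45983553e-01]), 'dq': array([ 0.00145709, -0.00088942, -0.00383232, -0.00099089,  0.00037977,
        0.00243122]), 'tau': array([ 1.54115838e-03, -4.34449482e+01, -2.46487838e+01, -1.68322504e-04,
        4.81200957e-03, -5.25814528e-06]), 'eef_pos': array([0.19491585, 0.48707293, 0.22528912]), 'eef_rot': array([ 1.89259291e-01,  9.81926882e-01, -6.81747334e-04, -2.33821886e-04]), 'contact_force': array([-0.13901369,  1.00653172,  0.23670506]), 'torque': array([0.02095249, 0.07041961, 0.0289658 ]), 'grip_force': 0.0, 'grip_width': 0.0857993025222146}
```

View pics/scene.png

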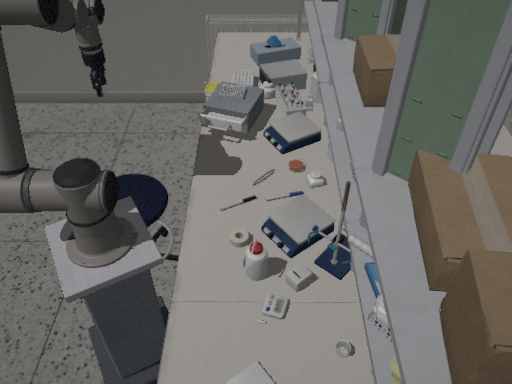

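View pics/side.png

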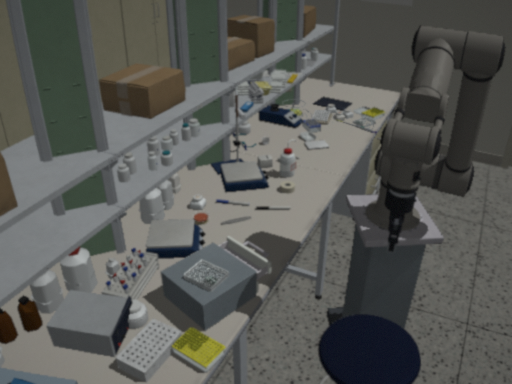

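The scene picture shows the unit at about (235,105), the forceps at (264,177), the black marker at (240,203) and the blue marker at (284,197). The side picture shows the unit at (210,285), the forceps at (236,220), the black marker at (272,208) and the blue marker at (232,203). I'll take rough positions from these, then look with the wrist camera.

```bash
python3 - <<'E'
from h import *
v=np.load('v.npz'); 
def cam(n):
    m=optics.camera_model(n); return (np.array(m['K']),float(m['k1']),np.array(m['R']),np.array(m['t']))
A,B=cam('scene'),cam('side')
np.set_printoptions(precision=4,suppress=True)
P=dict(forc=((264,177),(236,220)),black=((240,203),(272,208)),blue=((284,197),(232,203)),tape=((239,238),(288,187)))
for k,(p,q) in P.items(): print(k,plane(A,p,.006),plane(B,q,.006),tri([(A,p),(B,q)]))
print('unit depth', bydepth(A,[(235,95),(210,112),(257,92),(222,120),(205,117),(235,127)],v['d']))
print('unit side', bydepth(B,[(210,285),(165,285),(250,270),(205,250),(247,255),(220,300)],v['d2']))
a=cv2.resize(v['a'][65:265,190:330],None,fx=2.85,fy=2.85,interpolation=cv2.INTER_CUBIC)
b=cv2.resize(v['b'][180:330,150:310],None,fx=2.4,fy=2.4,interpolation=cv2.INTER_CUBIC)
o=np.zeros((600,800,3),np.uint8); o[:570,:399]=a[:570,:399]; o[:360,400:784]=b[:360,:384]; save('crop',o)
for p in [(.5,.25,.35),(.45,.3,.35),(.5,.45,.35)]:
    for yaw in (0,np.pi/2,-np.pi/2,np.pi):
        q=(Ro.from_euler('z',yaw)*Ro.from_quat([1,0,0,0])).as_quat(); s=r.solve_ik(p,q); print(p,yaw,s)
print(optics.camera_model('wrist'))
E
```

```text
forc [[0.6097 0.0013 0.006 ]] [[0.6087 0.0085 0.006 ]] [0.6098 0.0038 0.0033]
black [[ 0.4686 -0.075   0.006 ]] [[ 0.465  -0.0669  0.006 ]] [ 0.467  -0.0725  0.0034]
blue [[ 0.6173 -0.1251  0.006 ]] [[ 0.6213 -0.113   0.006 ]] [ 0.6208 -0.1207  0.0009]
tape [[ 0.391  -0.2139  0.006 ]] [[ 0.3821 -0.2262  0.006 ]] [ 0.386  -0.218   0.0117]
unit depth [[0.7107 0.4194 0.1038]
 [0.5864 0.4098 0.0647]
 [0.799  0.3862 0.1093]
 [0.5829 0.2857 0.0992]
 [0.5359 0.3444 0.0948]
 [0.6203 0.2481 0.0756]]
unit side [[0.6939 0.4812 0.1089]
 [0.8318 0.4196 0.0592]
 [0.5774 0.4171 0.1044]
 [0.7127 0.3092 0.1009]
 [0.5814 0.3129 0.0781]
 [0.6669 0.5118 0.0788]]
(0.5, 0.25, 0.35) 0 [ 0.3266  0.3478  1.1794 -0.      1.6144  1.8973]
(0.5, 0.25, 0.35) 1.5707963267948966 [ 0.3266  0.3478  1.1794 -0.      1.6144  0.3266]
(0.5, 0.25, 0.35) -1.5707963267948966 [ 0.3266  0.3478  1.1794 -0.      1.6144 -2.815 ]
(0.5, 0.25, 0.35) 3.141592653589793 [ 0.3266  0.3478  1.1794 -0.      1.6144 -1.2442]
(0.45, 0.3, 0.35) 0 [ 0.4463  0.3105  1.2326 -0.      1.5984  2.0171]
(0.45, 0.3, 0.35) 1.5707963267948966 [ 0.4463  0
[... 198 characters left out ...]
.5984 -1.1245]
(0.5, 0.45, 0.35) 0 [ 0.619   0.6028  0.7701 -0.      1.7686  2.1898]
(0.5, 0.45, 0.35) 1.5707963267948966 [ 0.619   0.6028  0.7701 -0.      1.7686  0.619 ]
(0.5, 0.45, 0.35) -1.5707963267948966 [ 0.619   0.6028  0.7701 -0.      1.7686 -2.5226]
(0.5, 0.45, 0.35) 3.141592653589793 [ 0.619   0.6028  0.7701 -0.      1.7686 -0.9518]
{'K': array([[325.5417,   0.    , 259.3819],
       [  0.    , 325.5417, 200.4393],
       [  0.    ,   0.    ,   1.    ]]), 'k1': 0.024426308402680178, 'tool_from_camera': array([[-0.0001, -0.9502, -0.3115,  0.0809],
       [ 1.    , -0.0002,  0.0001,  0.0004],
       [-0.0001, -0.3115,  0.9502, -0.1473],
       [ 0.    ,  0.    ,  0.    ,  1.    ]])}
```

View pics/crop.png

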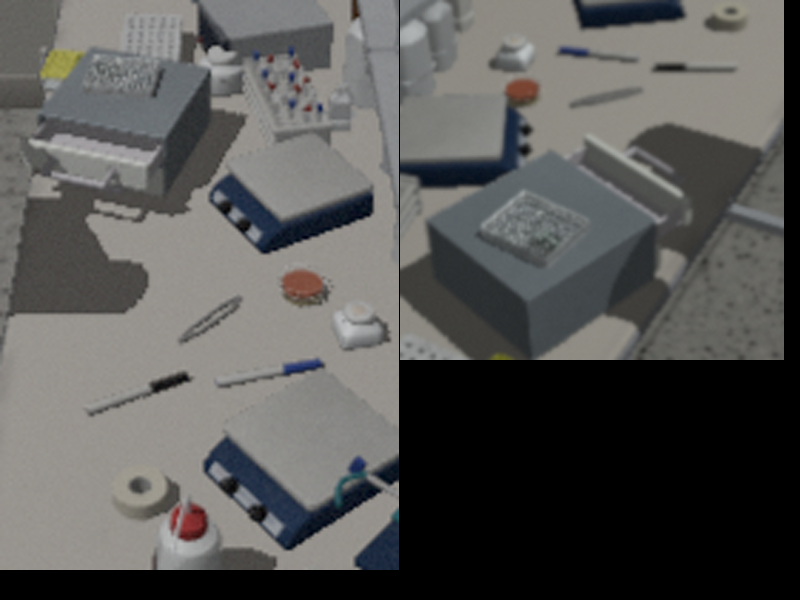

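The crop shows the drawer ajar and yawed toward the robot, with the handle and drawer front clear. All three tools lie apart from each other. The black marker's cap points at the far end from the robot, and so does the blue one's. Next I'll take wrist views.

```bash
python3 - <<'E'
from h import *
import pickle
q=(Ro.from_euler('z',np.pi)*Ro.from_quat([1,0,0,0])).as_quat()
V=[]
for p in [(.44,.36,.36),(.42,.2,.38),(.47,0.0,.36),(.47,-.12,.33)]:
    try: r.reach(p,q)
    except r.PlanningError as e: print(p,e); continue
    V.append(snap('wrist')); print(p,r.read_state()['time_s'],r.read_state()['eef_pos'])
pickle.dump(V,open('V.pkl','wb'))
o=[cv2.resize(v[0],(400,300),interpolation=cv2.INTER_AREA) for v in V]
save('w1',np.hstack([V[0][0][:, :],])); save('w3',V[2][0])
E
```

```text
(0.44, 0.36, 0.36) 1.325 [0.43903385 0.36063733 0.35930723]
(0.42, 0.2, 0.38) 2.0667 [0.4200275  0.20112995 0.37975613]
(0.47, 0.0, 0.36) 2.9583 [0.47015383 0.00153203 0.3600646 ]
(0.47, -0.12, 0.33) 3.5667 [ 0.47036363 -0.11875112  0.33042851]
```

View pics/w1.png

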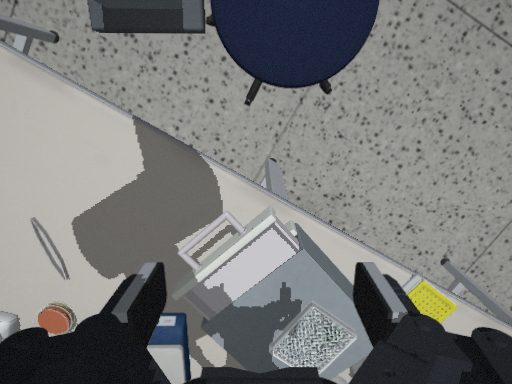

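View pics/w3.png

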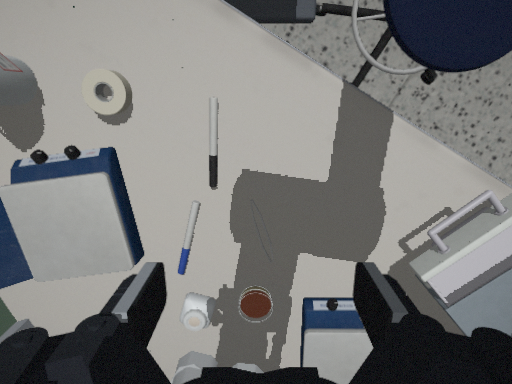

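Wrist view 1 shows the handle bar from about (182,252) to (232,214), with the drawer lip behind it and the forceps at (33,218)–(68,278). View 3 shows the black marker (213,98)–(213,187), the blue marker (196,203)–(182,272), the forceps (250,197)–(271,262) and the handle (432,235)–(491,193).

```bash
cat > seg.py <<'E'
from h import *
def seg(im,box,th=22):
    x0,y0,x1,y1=box; c=im[y0:y1,x0:x1].astype(float)
    bg=np.stack([cv2.medianBlur(im[y0:y1,x0:x1],51)[...,k] for k in range(3)],-1).astype(float)
    m=(np.abs(c-bg).max(2)>th).astype(np.uint8); m=cv2.morphologyEx(m,cv2.MORPH_CLOSE,np.ones((5,5)))
    n,l,s,_=cv2.connectedComponentsWithStats(m); 
    best=max(range(1,n),key=lambda i:max(s[i][2:4]) if s[i][4]>20 else 0)
    ys,xs=np.nonzero(l==best); return np.c_[xs+x0,ys+y0].astype(float)
def ends(p):
    (c,(w,h),a)=cv2.minAreaRect(p.astype(np.float32)); b=cv2.boxPoints((c,(w,h),a))
    e=[(b[i]+b[(i+1)%4])/2 for i in range(4)]
    l=[np.linalg.norm(b[i]-b[(i+1)%4]) for i in range(2)]
    i=0 if l[0]<l[1] else 1
    E=sorted([e[i],e[i+2]],key=lambda q:q[1]); return np.array(E),l
E
python3 - <<'E'
from seg import *
import pickle
np.set_printoptions(precision=4,suppress=True)
V=pickle.load(open('V.pkl','rb'))
def proj(cam,X):
    K,k1,R,t=cam; c=R@np.array(X)+t; s=c[:2]/c[2]; s=s*(1+k1*(s@s)); return K[:2,:2]@s+K[:2,2]
guess=dict(black=[.467,-.0725,.006],blue=[.62,-.121,.006],forc=[.61,.004,.006])
for k,g in guess.items():
    obs=[]
    for i,v in enumerate(V):
        u=proj(v[2],g)
        if not(30<u[0]<480 and 30<u[1]<320): continue
        b=[max(0,int(u[0]-60)),max(0,int(u[1]-62)),int(u[0]+60),int(u[1]+62)]
        try: E,l=ends(seg(v[0],b,25 if k!='forc' else 18))
        except Exception as e: print(k,i,e); continue
        W=plane(v[2],E,.006); print(k,i,b,l,'W',W.ravel(),'len',np.linalg.norm(W[0]-W[1]),'mid',W.mean(0)[:2])
        obs.append((v[2],E))
    for j in (0,1):
        print('  tri',[tri([(o[0],o[1][j]) for o in obs[-2:]])])
t=[cv2.resize(V[0][0][200:330,170:310],None,fx=2.8,fy=2.8,interpolation=cv2.INTER_CUBIC),
 cv2.resize(V[2][0][180:310,372:512],None,fx=2.8,fy=2.8,interpolation=cv2.INTER_CUBIC)]
save('hc',np.hstack(t)); 
a,d,c=V[0]
for uv in [(185,252),(230,215),(207,233),(235,240),(255,225),(205,270),(265,217),(240,262),(300,255),(240,310),(290,350),(330,300)]: print(uv,bydepth(c,uv,d))
print([proj(V[1][2],x) for x in guess.values()])
E
```

```text
black 1 [31, 113, 151, 237] [np.float32(10.491), np.float32(84.70097)] W [ 0.3946 -0.064   0.006   0.5349 -0.0713  0.006 ] len 0.14054654598602076 mid [ 0.4648 -0.0676]
black 2 [150, 84, 270, 208] [np.float32(90.081985), np.float32(8.658256)] W [ 0.3972 -0.0636  0.006   0.5345 -0.0724  0.006 ] len 0.13760968694761597 mid [ 0.4658 -0.068 ]
black 3 [230, 87, 350, 211] [np.float32(43.514805), np.float32(104.01544)] W [ 0.4055 -0.0985  0.006   0.5484 -0.0414  0.006 ] len 0.15394406601903318 mid [ 0.4769 -0.07  ]
  tri [array([ 0.4061, -0.0895, -0.188 ])]
  tri [array([ 0.509 , -0.058 ,  0.1095])]
blue 1 [17, 197, 137, 321] [np.float32(21.0), np.float32(70.0)] W [ 0.5433 -0.1912  0.006   0.6799 -0.2205  0.006 ] len 0.1397544942875904 mid [ 0.6116 -0.2058]
blue 2 [125, 175, 245, 299] [np.float32(133.72728), np.float32(41.373146)] W [ 0.5183 -0.0118  0.006   0.7517 -0.0965  0.006 ] len 0.24834432059995468 mid [ 0.635  -0.0541]
blue 3 [197, 183, 317, 307] [np.float32(9.958486), np.float32(96.18565)] W [ 0.5177 -0.2171  0.006   0.6792 -0.1977  0.006 ] len 0.16258817626337313 mid [ 0.5984 -0.2
[... 647 characters left out ...]
W [ 0.6845 -0.0294  0.006   0.6841  0.0957  0.006 ] len 0.1251268409673445 mid [0.6843 0.0331]
  tri [array([ 0.4469, -0.0468,  0.3452])]
  tri [array([ 0.5163, -0.0327,  0.2958])]
(185, 252) [[0.5756 0.2538 0.0823]]
(230, 215) [[0.5195 0.32   0.0798]]
(207, 233) [[0.5459 0.2869 0.0821]]
(235, 240) [[0.5557 0.3265 0.0843]]
(255, 225) [[0.5306 0.3551 0.0897]]
(205, 270) [[0.5957 0.2841 0.0982]]
(265, 217) [[0.5184 0.3688 0.0905]]
(240, 262) [[0.602  0.3316 0.0638]]
(300, 255) [[0.5695 0.4171 0.1032]]
(240, 310) [[0.659  0.3328 0.1028]]
(290, 350) [[0.7312 0.408  0.1023]]
(330, 300) [[0.6415 0.463  0.1034]]
[array([ 91.3078, 175.2841]), array([ 77.4637, 259.2172]), array([147.8556, 253.8615])]
```

View pics/hc.png

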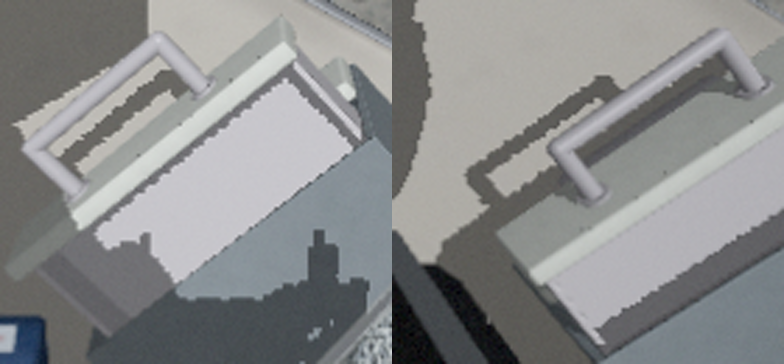

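The crops give the bar's bend corners: view 1 (180,254) and (226,214), view 3 (431,233) and (490,192.5). I'll triangulate them, cross-check the yaw, and pull the drawer.

```bash
cat >> h.py <<'E'
def quat(yaw): return (Ro.from_euler('z',yaw)*Ro.from_quat([1,0,0,0])).as_quat()
E
python3 - <<'E'
from h import *
import pickle
np.set_printoptions(precision=4,suppress=True)
V=pickle.load(open('V.pkl','rb')); c0,c2=V[0][2],V[2][2]
L=tri([(c0,(226.1,214.3)),(c2,(489.9,192.5))]); R_=tri([(c0,(180,254.3)),(c2,(431.3,232.9))])
d=(L-R_)[:2]; mid=(L+R_)/2; print(L,R_,np.linalg.norm(d),mid)
yaws=[np.arctan2(-d[0],d[1])]
for e,z in [(((232.5,303.6),(306.8,250.)),.104),(((196.8,279.3),(274.3,216.)),.098)]:
    P=plane(c0,e,z); dd=(P[1]-P[0]); yaws.append(np.arctan2(-dd[0],dd[1])); print(P)
print(yaws)
phi=np.mean(yaws); x=np.array([np.cos(phi),np.sin(phi),0]); q=quat(phi+np.pi/2)
np.save('phi.npy',phi)
H=np.array([mid[0],mid[1],mid[2]+.006]); print('phi',phi,H)
command_gripper(.03,40)
r.reach(H+[0,0,.1],q); print(r.move_straight(H,q,speed=.12,max_force=15))
s=r.read_state();print(s['eef_pos'],s['contact_force'])
command_gripper(0,60); s=r.read_state(); print(s['grip_width'],s['eef_pos'],s['contact_force'],s['grip_force'])
if .006<s['grip_width']<.014:
    p=np.array(s['eef_pos']); print(r.move_straight(p-x*.165,speed=.08,max_force=25))
    s=r.read_state();print(s['eef_pos'],s['contact_force'],s['grip_width'],(np.array(s['eef_pos'])-p)@x,s['time_s'])
E
```

```text
[0.5182 0.3146 0.0801] [0.5787 0.246  0.0809] 0.09147655239743459 [0.5484 0.2803 0.0805]
[[0.6473 0.3223 0.104 ]
 [0.5615 0.426  0.104 ]]
[[0.6108 0.2716 0.098 ]
 [0.5141 0.3812 0.098 ]]
[np.float64(0.7223736416308784), np.float64(0.6906604801719959), np.float64(0.7233863430087336)]
phi 0.7121401549372025 [0.5484 0.2803 0.0865]
False
[0.549  0.2804 0.0874] [-0.2094 -0.6147  0.1126]
7.632035628676459e-05 [0.5485 0.2804 0.0868] [-0.318  -0.613   0.4862] 0.0
```

The fingers closed on nothing, so I'll look.

```bash
python3 - <<'E'
from h import *
a,d,c=snap('wrist'); b,d2,c2=snap('side'); np.savez('m.npz',a=a,b=b)
o=np.hstack([cv2.resize(a,(480,360),interpolation=cv2.INTER_AREA),cv2.resize(b[200:320,210:310],(300,360),interpolation=cv2.INTER_CUBIC)])
save('miss',o)
E
```

```text
(no output)
```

View pics/miss.png

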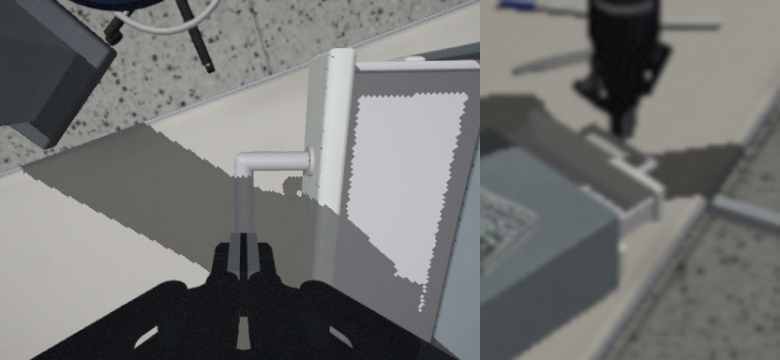

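The picture shows the bar at column 243 (rows 155–232), in line with the closed fingertips at (243,240). The fingers look to be on top of the bar or beside it, so I'll check the depths.

```bash
python3 - <<'E'
from h import *
np.set_printoptions(precision=4,suppress=True)
a,d,c=snap('wrist'); s=r.read_state(); print(s['grip_width'],s['grip_force'],s['eef_pos'],s['contact_force'])
k=512/480
for uv in [(240,162),(243,180),(243,200),(243,220),(243,228),(236,242),(255,242),(245,242),(232,238),(258,238),(236,255),(255,255)]:
    u=(uv[0]*k,uv[1]*k); print(uv,bydepth(c,u,d)[0],a[int(u[1]),int(u[0])])
W=Ro.from_quat(s['eef_rot']).as_matrix(); print(W)
E
```

```text
0.00034784673187371784 0.0 [0.5484 0.2803 0.0866] [ 1.375  -0.2686 -0.4065]
(240, 162) [0.5174 0.3137 0.0839] [197 196 203]
(243, 180) [0.5251 0.3071 0.082 ] [102 101 106]
(243, 200) [0.5321 0.299  0.0831] [101 101 104]
(243, 220) [0.5396 0.2904 0.0832] [ 99 101 103]
(243, 228) [0.5429 0.2865 0.0825] [100 100 105]
(236, 242) [0.5382 0.2869 0.1047] [74 77 81]
(255, 242) [0.5448 0.2929 0.105 ] [79 80 85]
(245, 242) [0.5412 0.29   0.1052] [14  9 13]
(232, 238) [0.5369 0.2853 0.0999] [78 79 84]
(258, 238) [ 0.5848  0.2575 -0.0009] [102 102  97]
(236, 255) [0.5384 0.287  0.1163] [75 80 82]
(255, 255) [0.5445 0.2926 0.1168] [76 80 82]
[[-0.6535  0.757   0.0001]
 [ 0.757   0.6535  0.    ]
 [-0.      0.0001 -1.    ]]
```

```bash
python3 - <<'E'
from h import *
np.set_printoptions(precision=4,suppress=True)
a,d,c=snap('wrist'); s=r.read_state()
vv,uu=np.mgrid[225:300:1,225:300:1]; uv=np.c_[uu.ravel(),vv.ravel()]; X=bydepth(c,uv,d)
W=Ro.from_quat(s['eef_rot']).as_matrix(); T=(X-s['eef_pos'])@W
col=a[uv[:,1],uv[:,0]].mean(1)
m=(np.abs(T[:,0])<.03)&(np.abs(T[:,1])<.03)&(X[:,2]>.05)
for lo in np.arange(-.04,.03,.004):
    k=m&(T[:,2]>=lo)&(T[:,2]<lo+.004)
    if k.sum(): print(round(lo,3),k.sum(),'x',T[k,0].min(),T[k,0].max(),'y',T[k,1].min(),T[k,1].max(),'col',col[k].min(),col[k].max())
print(r.move_straight(np.array(s['eef_pos'])-[0,0,.012],speed=.02,max_force=8)); s=r.read_state(); print(s['eef_pos'],s['contact_force'],s['grip_width'])
E
```

```text
-0.04 226 x 0.007487925931348972 0.01289802940223291 y -0.013559527392058894 0.013557290459560604 col 10.666666666666666 83.33333333333333
-0.036 354 x 0.006686705120614047 0.012816162356006482 y -0.013468672544514818 0.01356135492955564 col 10.333333333333334 84.0
-0.032 332 x 0.006930918304714581 0.012875957165313354 y -0.013558098925864554 0.013417760479852754 col 10.333333333333334 82.66666666666667
-0.028 302 x 0.007166328678201253 0.012929872535839625 y -0.01349526499059366 0.013653955064176234 col 7.666666666666667 84.66666666666667
-0.024 284 x 0.007019516392225771 0.012614180989515278 y -0.013665326736973646 0.013669625447004823 col 10.666666666666666 83.66666666666667
-0.02 253 x 0.007305320143316267 0.012669661896825257 y -0.013636938596391073 0.01346226720084775 col 9.666666666666666 85.33333333333333
-0.016 228 x 0.007183126944262717 0.012521587520878457 y -0.013419634331881551 0.01296266841337678 col 10.666666666666666 93.33333333333333
-0.012 102 x 0.007255929336942024 0.012485129922903659 y -0.010503584115173648 0.011392590012683198 col 10.0 89.33333333333333
-0.008 21 x 0.010923274159870395 0.011613524301847205 y -0.006401501619741876 0.006401239059562775 col 59.333333333333336 88.33333333333333
-0.0 127 x 0.006272873578428546 0.01866863059173743 y -0.0023094761765148513 0.0037735485937082256 col 96.66666666666667 105.0
0.004 300 x 0.004819548437799793 0.01823211185269006 y -0.004430949054152803 0.005460293132798548 col 90.66666666666667 105.0
0.008 20 x 0.0068132350152133 0.016420655796231833 y -0.0045041630973107405 0.005540524123272654 col 90.66666666666667 97.33333333333333
True
[0.5488 0.2806 0.0781] [-0.7523  0.8396  4.6101] -9.18552057780744e-05
```

Wrist depth and the gentle touch agree. The closed fingertips end about 5 mm behind the TCP, not 25 mm ahead of it as stated, so the fingers closed above the bar. I'll use this measured tip offset (−0.005 m) from here on and redo the grasp.

```bash
python3 - <<'E'
from h import *
np.set_printoptions(precision=4,suppress=True)
phi=float(np.load('phi.npy')); x=np.array([np.cos(phi),np.sin(phi),0]); q=quat(phi+np.pi/2)
H=np.array([.5484,.2803,.056])
r.move_straight(H+[0,0,.05],q,speed=.15); command_gripper(.03,40)
hit=r.move_straight(H,q,speed=.08,max_force=10); s=r.read_state(); print(hit,s['eef_pos'],s['contact_force'])
if not hit:
    command_gripper(0,60); s=r.read_state(); print(s['grip_width'],s['eef_pos'],s['contact_force'],s['grip_force'])
    if .006<s['grip_width']<.014:
        p=np.array(s['eef_pos']); print(r.move_straight(p-x*.165,speed=.08,max_force=25))
        s=r.read_state();print(s['eef_pos'],s['contact_force'],s['grip_width'],(np.array(s['eef_pos'])-p)@x,s['time_s'])
E
```

```text
False [0.5487 0.2804 0.0563] [-0.5926  1.2412 -0.4322]
0.00785369567495172 [0.5489 0.2805 0.0568] [0.2497 0.1954 4.3335] 58.584635853767395
True
[0.4654 0.2074 0.0571] [ 2.7913  3.5261 -0.0649] 0.007671125226569976 -0.1110170751001196 10.975
```

The drawer came out 111 mm to its stop. I'll release, retreat, and take fresh views of the open drawer and the tools.

```bash
python3 - <<'E'
from h import *
import pickle
V0=pickle.load(open('V.pkl','rb'))
np.set_printoptions(precision=4,suppress=True)
command_gripper(.03); s=r.read_state(); p=np.array(s['eef_pos']); r.move_straight(p+[0,0,.12],speed=.25)
V=[]
for P in [(.37,.24,.36),(.38,.12,.36),(.47,-.04,.36),(.47,-.14,.36)]:
    r.reach(P,quat(np.pi)); V.append(snap('wrist'))
print(r.read_state()['time_s'])
pickle.dump(V,open('V2.pkl','wb'))
def proj(cam,X):
    K,k1,R,t=cam; c=R@np.array(X)+t; s=c[:2]/c[2]; s=s*(1+k1*(s@s)); return K[:2,:2]@s+K[:2,2]
E=dict(black=plane(V0[2][2],[(213,98),(213,187)],.006),blue=plane(V0[2][2],[(196,203),(182,272)],.006),forc=plane(V0[0][2],[(33,218),(68,278)],.004))
for k,e in E.items():
    print(k,e.ravel(),[proj(v[2],p).round() for v in V for p in e])
pickle.dump(E,open('E.pkl','wb'))
o=np.vstack([np.hstack([cv2.resize(V[i][0],(400,300),interpolation=cv2.INTER_AREA) for i in j]) for j in ((0,1),(2,3))]); save('four',o)
E
```

```text
14.7833
black [ 0.3958 -0.0657  0.006   0.5311 -0.0717  0.006 ] [array([ 62., 166.]), array([ 74., 246.]), array([139., 160.]), array([145., 240.]), array([240.,  98.]), array([238., 187.]), array([309.,  98.]), array([301., 187.])]
blue [ 0.5581 -0.1005  0.006   0.6848 -0.1322  0.006 ] [array([ 59., 260.]), array([ 54., 323.]), array([130., 254.]), array([121., 317.]), array([221., 203.]), array([205., 272.]), array([283., 203.]), array([263., 272.])]
forc [ 0.553  -0.0088  0.004   0.6651  0.0276  0.004 ] [array([114., 257.]), array([142., 312.]), array([184., 251.]), array([209., 307.]), array([277., 200.]), array([297., 262.]), array([339., 200.]), array([355., 261.])]
```

View pics/four.png

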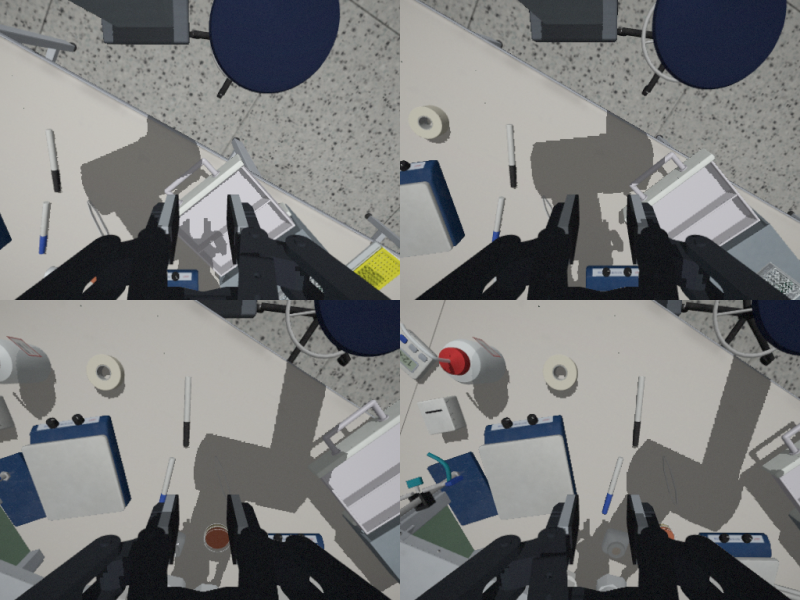

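In these views the drawer is fully out, with both bays visible in the top right pane around (690,200). The black marker is at (510,125)–(515,187) there and (640,378)–(634,445) in the bottom right. The blue marker is at (620,458)–(605,512) and the forceps at about (668,455)–(677,500), in shadow. Next I'll measure the tool ends and the bay profile.

```bash
cat > meas.py <<'E'
from h import *
import pickle
np.set_printoptions(precision=4,suppress=True)
def proj(cam,X):
    K,k1,R,t=cam; c=R@np.array(X)+t; s=c[:2]/c[2]; s=s*(1+k1*(s@s)); return K[:2,:2]@s+K[:2,2]
def find(v,e,th,w=9,ext=12):
    a,b=[proj(v[2],p) for p in e]; u=(b-a)/np.linalg.norm(b-a); L=np.linalg.norm(b-a)
    vv,uu=np.mgrid[0:384,0:512]; dx,dy=uu-a[0],vv-a[1]; s=dx*u[0]+dy*u[1]; t=-dx*u[1]+dy*u[0]
    tube=(np.abs(t)<w)&(s>-ext)&(s<L+ext); im=v[0].astype(int)
    # background along the axis: median of the row strip across the tube's edge
    m=np.zeros(tube.shape,np.uint8)
    for k in range(-ext,int(L)+ext):
        row=tube&(np.abs(s-k)<=1.5)
        bgm=row&(np.abs(t)>w-4)
        if bgm.sum()<3: continue
        bg=np.median(im[bgm],0); q=row&(np.abs(im-bg).max(2)>th); m[q]=1
    m=cv2.morphologyEx(m,cv2.MORPH_CLOSE,np.ones((7,7)))
    n,l,st,_=cv2.connectedComponentsWithStats(m); i=1+np.argmax(st[1:,4]); ys,xs=np.nonzero(l==i)
    (c,(ww,hh),ang)=cv2.minAreaRect(np.c_[xs,ys].astype(np.float32)); bx=cv2.boxPoints((c,(ww,hh),ang))
    j=0 if np.linalg.norm(bx[0]-bx[1])<np.linalg.norm(bx[1]-bx[2]) else 1
    E=np.array([(bx[j]+bx[j+1])/2,(bx[(j+2)%4]+bx[(j+3)%4])/2])
    if (E[1]-E[0])@u<0: E=E[::-1]
    return E,min(ww,hh)
E
python3 - <<'E'
from meas import *
V=pickle.load(open('V.pkl','rb'))+pickle.load(open('V2.pkl','rb')); E=pickle.load(open('E.pkl','rb'))
for k,vs,th in [('black',(1,2,3,6,7),30),('blue',(2,3,7),30),('forc',(0,2,3,7),12)]:
    obs=[]
    for i in vs:
        try: e,w=find(V[i],E[k],th)
        except Exception as x: print(k,i,x); continue
        W=plane(V[i][2],e,.0065 if k!='forc' else .004); print(k,i,e.round(1).ravel(),'w',round(float(w),1),W[:,:2].ravel(),'L',np.linalg.norm(W[0]-W[1]),'mid',W.mean(0)[:2],'a',np.arctan2(*(W[1]-W[0])[1::-1]))
        if abs(np.linalg.norm(W[0]-W[1])-(.118 if k=='forc' else .135))<.008: obs.append((V[i][2],e))
    if len(obs)>1: print('  tri',[tri([(c,e.mean(0)) for c,e in obs])])
phi=float(np.load('phi.npy')); ax=np.array([np.cos(phi),np.sin(phi)]); ay=np.array([-ax[1],ax[0]])
H=np.array([.4654,.2074])
vv,uu=np.mgrid[0:384:2,0:512:2]; uv=np.c_[uu.ravel(),vv.ravel()]
X=[]
for i in (4,5,6):
    p=bydepth(V[i][2],uv,V[i][1]); X.append(p[(V[i][1][uv[:,1],uv[:,0]]>0)&(p[:,2]<.125)])
X=np.vstack(X); d=X[:,:2]-H; lx,ly=d@ax,d@ay
for a in np.arange(-.01,.25,.004):
    k=(np.abs(ly)<.06)&(lx>=a)&(lx<a+.004)
    if k.sum()>3: print('x %.3f n%d z %s'%(a,k.sum(),np.percentile(X[k,2],[5,50,95]).round(3)))
for n,(x0,x1) in dict(front=(.06,.12),rear=(.145,.19)).items():
    print(n,[(round(a,3),X[k,2].max().round(3),np.median(X[k,2]).round(3)) for a in np.r_[np.arange(-.108,-.075,.004),np.arange(.075,.108,.004)] for k in [(lx>x0)&(lx<x1)&(ly>=a)&(ly<a+.004)] if k.sum()>2])
E
```

```text
black 1 [ 89.2 130.2  98.5 214.3] w 10.5 [ 0.3947 -0.0637  0.5348 -0.071 ] L 0.14024359203563647 mid [ 0.4647 -0.0674] a -0.052119891953973776
black 2 [214.5  98.9 212.6 189. ] w 8.7 [ 0.3972 -0.0636  0.5343 -0.0724] L 0.13747241465528662 mid [ 0.4657 -0.068 ] a -0.06417442603232272
black 3 [299.7  98.6 289.2 203.8] w 17.6 [ 0.3963 -0.0627  0.5494 -0.0727] L 0.1534355112956749 mid [ 0.4728 -0.0677] a -0.06519797089757838
black 6 [239.9  98.9 237.9 189. ] w 9.0 [ 0.3964 -0.066   0.5337 -0.0717] L 0.13739292388308713 mid [ 0.4651 -0.0689] a -0.041661044779187646
black 7 [312.3  98.8 299.7 199.1] w 17.9 [ 0.3968 -0.0607  0.5513 -0.0729] L 0.1549940416571073 mid [ 0.4741 -0.0668] a -0.0789560398880047
  tri [array([ 0.4627, -0.0686,  0.0037])]
blue 2 [196.  202.2 180.6 274.1] w 8.9 [ 0.5565 -0.1002  0.6887 -0.1348] L 0.13666728117232835 mid [ 0.6226 -0.1175] a -0.2557780687376889
blue 3 [270.7 208.1 248.6 283.2] w 8.4 [ 0.5563 -0.1009  0.6883 -0.1361] L 0.13663604188892126 mid [ 0.6223 -0.1185] a -0.2605401971781235
blue 7 [279.2 200.2 261.8 284.1] w 13.2 [ 0.5533 -0.106   0.7092 -0.1338
[... 4552 characters left out ...]
084), np.float64(0.064), np.float64(0.062)), (np.float64(-0.08), np.float64(0.064), np.float64(0.062)), (np.float64(-0.076), np.float64(0.063), np.float64(0.062)), (np.float64(0.075), np.float64(0.063), np.float64(0.062)), (np.float64(0.079), np.float64(0.063), np.float64(0.062)), (np.float64(0.083), np.float64(0.063), np.float64(0.062)), (np.float64(0.087), np.float64(0.087), np.float64(0.063)), (np.float64(0.091), np.float64(0.087), np.float64(0.072)), (np.float64(0.095), np.float64(-0.0), np.float64(-0.004)), (np.float64(0.099), np.float64(-0.002), np.float64(-0.012)), (np.float64(0.103), np.float64(-0.002), np.float64(-0.007)), (np.float64(0.107), np.float64(-0.004), np.float64(-0.013))]
```

The bay profile is clear. Measured from the handle, the front bay floor centre is at x +0.089 and the rear bay at x +0.170, with the floor at z 0.0625. I'll check the tip offset by touching the bench gently, then pick and place the black marker.

```bash
cat > pp.py <<'E'
from meas import *
phi=float(np.load('phi.npy')); ax=np.array([np.cos(phi),np.sin(phi),0]); H=np.array([.4654,.2074,0])
def st(): return r.read_state()
def pick(xy,a,z,op=.04,F=30):
    q=quat(a+np.pi); p=np.array([xy[0],xy[1],z])
    command_gripper(op,F); r.reach(p+[0,0,.07],q)
    hit=r.move_straight(p,q,speed=.12,max_force=8); s=st(); print('down',hit,s['eef_pos'],s['contact_force'])
    command_gripper(0,F); s=st(); print('grip',s['grip_width'],s['grip_force'],s['contact_force'],s['eef_pos'])
    g=s['eef_pos'][2]; r.move_straight(np.array(s['eef_pos'])+[0,0,.1],speed=.25); s=st(); print('held',s['grip_width'],s['grip_force'],s['time_s']); return g
def place(lx,g,op,floor=.0625,yaw=phi+np.pi/2):
    p=H+ax*lx; q=quat(yaw); r.reach(p+[0,0,.18],q)
    r.move_straight(p+[0,0,.11],q,speed=.25)
    hit=r.move_straight(p+[0,0,g+floor],q,speed=.08,max_force=6); s=st(); print('placed',hit,s['eef_pos'],s['contact_force'],s['grip_width'])
    command_gripper(op); s=st(); r.move_straight(np.array(s['eef_pos'])+[0,0,.1],speed=.25); print('t',st()['time_s'])
E
python3 - <<'E'
from pp import *
command_gripper(0); q=quat(np.pi-.055); p=np.array([.455,-.11,0])
r.reach(p+[0,0,.03],q); print(r.move_straight(p-[0,0,.03],q,speed=.04,max_force=5)); s=st(); print(s['eef_pos'],s['contact_force'],s['time_s'])
zb=s['eef_pos'][2]; r.move_straight(p+[0,0,.05],speed=.25)
if -.015<zb<.005:
    np.save('zb.npy',zb); g=pick((.4655,-.0682),-.055,zb+.003)
    s=st()
    if .009<s['grip_width']<.016: place(.107,g,.021)
E
```

```text
True
[ 0.4549 -0.11   -0.0054] [-2.2117 -0.0579  8.5511] 17.3583
down False [ 0.4657 -0.0686 -0.0022] [ 0.736   0.2224 -0.4338]
grip 0.011626072558210104 30.990389585494995 [-0.2745 -0.1213  6.8652] [ 0.4661 -0.0684 -0.0015]
held 0.011294087387766612 30.182188153266907 20.15
placed True [0.5461 0.2774 0.0611] [0.8314 0.153  3.4905] 0.01161816817329289
t 23.375
```

```bash
cat >> pp.py <<'E'
def baycheck():
    v=snap('wrist'); vv,uu=np.mgrid[0:384,0:512]; uv=np.c_[uu.ravel(),vv.ravel()]; p=bydepth(v[2],uv,v[1]); d=(p-H)
    lx=d@ax; ly=d@np.array([-ax[1],ax[0],0]); 
    k=(lx>.05)&(lx<.2)&(abs(ly)<.08)&(p[:,2]>.067)&(p[:,2]<.082)&((lx<.128)|(lx>.142))
    print('bay pts',k.sum()); 
    if k.sum()>20:
        print('lx',np.percentile(lx[k],[1,50,99]),'ly',np.percentile(ly[k],[1,99]),'z',np.percentile(p[k,2],[50,99]),'slope',np.polyfit(ly[k],lx[k],1)[0])
    return v
E
python3 - <<'E'
from pp import *
v=baycheck(); zb=float(np.load('zb.npy'))
g=pick((.6224,-.118),-.258,zb+.003); print(g)
E
```

```text
bay pts 2656
lx [0.1009 0.1066 0.1126] ly [-0.0608  0.0708] z [0.074 0.076] slope 0.0014325186119850486
down False [ 0.623  -0.1179 -0.0017] [-0.3178  0.032   0.283 ]
grip 0.011683557648954165 31.102411150932312 [-0.7329  1.2286  4.9343] [ 0.6231 -0.1182 -0.0012]
held 0.011473337193922508 30.415958762168884 26.925
-0.0012291131295833098
```

The black marker lies straight at x 0.107, where I intended it. Blue goes to 0.072, then the forceps.

```bash
python3 - <<'E'
from pp import *
zb=float(np.load('zb.npy'))
place(.072,-.0012,.021); baycheck()
g=pick((.6092,.0073),.31,zb+.002,op=.045,F=25); print(g)
v=snap('wrist'); np.savez('f.npz',a=v[0])
E
```

```text
placed True [0.5195 0.2543 0.0613] [-0.343   0.1631  2.9577] 0.01142504686925401
t 30.2417
bay pts 5053
lx [0.0653 0.0766 0.1118] ly [-0.0606  0.0698] z [0.074  0.0762] slope 0.06052417234908157
down False [ 0.6097  0.0074 -0.0027] [-0.0474  0.5314  0.5431]
grip 0.015124708379196734 25.88624768424779 [-0.1153 -0.8279  5.7096] [ 0.6099  0.0072 -0.0023]
held 0.014978653314628792 25.223565129563212 33.725
-0.0023134823475915896
```

```bash
python3 - <<'E'
from pp import *
place(.170,-.0023,.026)
v=baycheck(); save('bays',v[0])
E
```

```text
placed True [0.5933 0.3183 0.0601] [-0.1071  0.9009  2.8634] 0.015241576994816186
t 37.1083
bay pts 6571
lx [0.0663 0.1035 0.1766] ly [-0.0613  0.0699] z [0.0736 0.0761] slope -0.02352091072075713
```

View pics/bays.png

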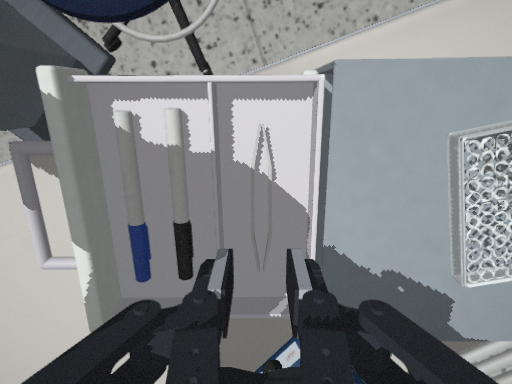

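The picture shows both markers side by side in the front bay (columns 130 and 178) and the forceps in the rear bay (column 262). All are flat and lengthwise. Next I'll shut the drawer.

```bash
python3 - <<'E'
from pp import *
q=quat(phi+np.pi/2); P=H+[0,0,.056]
command_gripper(.03,60)
r.reach(H+[0,0,.18],q); r.move_straight(P+[0,0,.05],q,speed=.2); hit=r.move_straight(P,q,speed=.08,max_force=8); s=st(); print(hit,s['eef_pos'])
if not hit:
    command_gripper(0,60); s=st(); print(s['grip_width'],s['contact_force'])
    if .006<s['grip_width']<.014:
        p=np.array(s['eef_pos']); print(r.move_straight(p+ax*.172,speed=.07,max_force=20)); s=st(); d=np.array(s['eef_pos'])-p; print('travel',d@ax,s['contact_force'],s['eef_pos'],s['time_s'])
E
```

```text
False [0.4658 0.2075 0.0565]
0.007809481966343266 [-0.331   0.1408  6.4774]
True
travel 0.1642815820982991 [-1.9829 -1.6289  5.4075] [0.5895 0.3157 0.0567] 41.9
```

```bash
python3 - <<'E'
from pp import *
p=np.array(st()['eef_pos']); command_gripper(.03)
r.move_straight(p+[0,0,.06],speed=.2); command_gripper(0,40)
b=p-ax*.035; r.move_straight(b+[0,0,.06],speed=.2); print(r.move_straight(b,speed=.15,max_force=8))
print(r.move_straight(b+ax*.045,speed=.04,max_force=15)); s=st(); print('bar-to-TCP',(p-np.array(s['eef_pos']))@ax,s['contact_force'])
r.move_straight(b,speed=.15); r.move_straight(b+[0,0,.12],speed=.25)
r.reach((.44,.2,.36),quat(np.pi)); v=snap('wrist'); print(st()['time_s'])
vv,uu=np.mgrid[0:384,0:512]; uv=np.c_[uu.ravel(),vv.ravel()]; X=bydepth(v[2],uv,v[1]); d=X-(H+ax*.165); lx=d@ax; ly=d@np.array([-ax[1],ax[0],0])
for a in np.arange(-.008,.06,.002):
    k=(abs(ly)<.08)&(lx>=a)&(lx<a+.002)&(X[:,2]>.07)
    if k.sum()>3: print(round(a,3),k.sum(),np.percentile(X[k,2],[5,50,95]).round(3))
save('shut',v[0])
E
```

```text
False
True
bar-to-TCP 0.018746581495216057 [-1.4512 -2.5587  1.8951]
46.4583
-0.008 6 [0.078 0.08  0.082]
-0.006 153 [0.077 0.08  0.082]
-0.004 119 [0.079 0.082 0.083]
-0.002 90 [0.081 0.082 0.084]
0.0 71 [0.081 0.082 0.083]
0.002 40 [0.08  0.081 0.083]
0.004 16 [0.08  0.082 0.084]
0.006 21 [0.08  0.082 0.083]
0.008 11 [0.08  0.082 0.083]
0.01 17 [0.078 0.081 0.083]
0.012 18 [0.079 0.081 0.083]
0.014 19 [0.079 0.082 0.084]
0.016 14 [0.08  0.082 0.083]
0.018 15 [0.079 0.082 0.083]
0.02 20 [0.08  0.082 0.084]
0.022 10 [0.079 0.081 0.084]
0.024 18 [0.078 0.081 0.083]
0.026 16 [0.079 0.081 0.083]
0.028 15 [0.079 0.081 0.083]
0.03 36 [0.077 0.081 0.085]
0.032 354 [0.072 0.084 0.096]
0.034 812 [0.072 0.086 0.098]
0.036 122 [0.096 0.098 0.099]
0.038 95 [0.097 0.098 0.099]
0.04 103 [0.097 0.098 0.099]
0.042 85 [0.097 0.098 0.099]
0.044 77 [0.097 0.098 0.103]
0.046 157 [0.1   0.102 0.104]
0.048 100 [0.102 0.103 0.104]
0.05 89 [0.102 0.103 0.104]
0.052 88 [0.102 0.103 0.104]
0.054 96 [0.102 0.103 0.105]
0.056 88 [0.102 0.103 0.104]
0.058 95 [0.102 0.103 0.104]
```

View pics/shut.png

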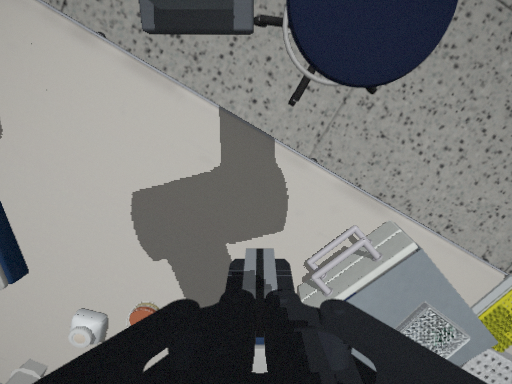

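The picture shows the drawer shut, with its front flush against the unit at about (350,262). There is no gap in depth, the bench is clear, and the robot is touching nothing. Handing in.

```bash
python3 -c "
from h import *
print(r.finish_job())"
```

```text
the job is handed in; nothing more can be done
None
```

I handed the job in at about 46 s: both markers are in the front compartment, the forceps in the rear one, all flat and lengthwise, the drawer is fully shut, and the other items were left untouched.

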